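# Slide the loaded socket tray across the gap to the other shelf

## Robot

A 6-joint arm with a two-finger parallel gripper is mounted at the origin on the work surface. World frame = base frame: x ahead of the robot, y to its left, z up, the work surface at z = 0. Lengths are in m, angles in degrees, forces in N, time in s.
With the tool pointing down it reaches from about 0.325 to 0.775 m from the base axis. Payload 9.3 kg.
Tool frame: the origin (TCP) lies at the very end of the fingers, on their centre line; the grasp point (between the pads) lies 19 mm behind it (arm.tcp_to_grasp is the distance from the TCP to the grasp point, in m); z points along the fingers, y is the line along which they close (so a half turn about z gives the same grasp; the last joint's range is limited). The gripper opens to 85 mm and grips with 20 to 120 N. Pads are 22 mm wide; open, the fingers measure 114 mm over their backs; the gripper's body (76 mm by 85 mm) begins 54 mm behind the grasp point. The pads swing forward as they close: fully open they stand 13 mm farther back than shut.
Start: joints at [-82.197, 14.817, 1.232, 76.415, 0, 81.257], TCP at [0.157, -0.527, 0.231] pointing down, gripper open.
Joint ranges: [-174.27, 174.27], [-52.1, 104.24], [-59.71, 78.15], [-110.17, 111.67], [-87.03, 83.33], [-180, 180]. Speed limits (degrees/s): [127.2, 127.2, 159.86, 180, 180, 180].

## Interface

Orientations are given as a 3x3 rotation matrix whose columns are the frame's x, y, z axes.
In Python, from plant import arm, cams, spot_in, masks_of gives the robot as it stands. The module is installed in compiled form; this text tells all that it offers.
- The arm moves only by the tool arm_command, never from a script. Its argument "moves" is a list of rows, each an object of numbers: "dx", "dy", "dz": the shift along the tool's x, y, z each as a share of 100 mm, from -1 to 1; "spin": the turn about the tool's z as a share of 360 degrees, from -1 to 1. A call has 1 to 20 rows; each row shifts and turns the commanded pose from where the row before left it, along the tool's axes as they then stand; what a row does not reach is not made up. A row lasts 1/8 s, in which the tool goes at most 62.5 mm and 10.7 degrees, less where a joint would pass 70% of its speed; a pose out of reach is approached as far as the arm can. A call with a number of a shift or a turn outside -1 to 1 is refused whole. A call with a gripper value outside its range is refused whole. "grip" is the opening, from -1 (shut) to 1 (fully open), set as the call begins (left out, the last holds). The fingers move at their own pace and stop on an object; the grip force is fixed at half the most. Time passes only in rows, so rows that do not move let the fingers close. It gives the time, the measured TCP pose, the force, the opening and the grip force at its end, in the units of the state.
- arm.state(): the state, without advancing time (a new reading comes with each control period).
- cams.grab_frame(name): name is "scene" or "top"; returns a dict with "image" (480x640x3 uint8, red, green, blue), "depth" (480x640 float32, m along the optical axis (not along the pixel's ray), 0 where there is no reading), "fx", "fy", "cx", "cy" (pixels), "T" (4x4, takes a point from camera to world coordinates). Camera axes: x right, y up, looking along -z (the intrinsics and any distortion apply to the point x, -y, -z); pixel columns grow to the right and rows downward; lengths in m; the calibration is good to about 2 mm. A picture is of the moment at which its call begins.
- arm.hand_in(): hands the job in; it is judged then, once.
Trained networks look in the newest picture that a camera, given by its name, has taken for a name from the list of things; names that differ only in an ending like _2 or _b are one class to them, and where a whole thing is asked for, a point or a joint stands for the part that bears it (a point fixed in the world has none). Each returns a list of dicts, best first, with "score" (0 to 1); they miss things now and then, are a little off and sometimes report something else, mostly with a low value. They report only what shows in the picture. A call takes as long as a camera call.
- spot_in(camera, thing): "at" ([column, row] in pixels, amid what is visible of it).
- masks_of(camera, thing): "pixels" (480x640 bool, what is visible of it) and "at" ([column, row] in pixels, amid what is visible of it).
The state is a dict: "time_s": time; "joints": joint angles; "joint_velocities": joint speeds; "tau": joint torques, N m; "position": TCP position; "orientation": TCP orientation; "wrist_force": force on the tool from outside, world axes, zero at the start; "moment": the same for the moment, N m; "grip_width": finger opening in m; "gripper_force": force on a finger pad.
Only numpy, scipy, OpenCV 4.12 (cv2) and the standard library are available. Lean on these libraries where they do the work, as an engineer would, in place of code of your own. Each camera call takes 0.05 s, during which the arm holds its last target. There are 200 camera calls.

## Task

Push the loaded aluminium socket tray along the left shelf, across the gap and onto the right shelf, until its nose rests against the divider there. It is nose-heavy, so hold its tail flat down on the left shelf with light finger pressure until the nose has reached the right shelf, and ease off before the tail is over the gap, so that neither end sags into it. Push and press gently all the way (10 to 12 N is plenty): keep the sockets in their wells, don't shove the divider along, and leave the other things where they are.

Things in the scene. Friction and masses are not known exactly. Their poses are not given: they have to be found in the camera images.
- left_edge (a point): middle of the gap-side end edge of the left white steel shelf board, on its top, some 122 mm above the bench; x along the board across the gap (to the robot's right), z up. The board is 360 x 150 mm, its long edges turned up 12 mm, 144 mm apart inside. It hangs out of level and climbs towards the gap by 0.3 to 1.3 degrees; it does not give under load
- right_edge (a point): middle of the gap-side end edge of the right board, on its top; same axes. The gap is 118 to 132 mm wide; this edge is 0 to 6 mm lower than left_edge, up to 3 mm off to the side and the board up to 1 degree askew. Level, 400 mm long, same turned-up edges, splayed outwards over the first 30 mm. The tray slides on both boards with friction about 0.3
- divider_face (a point): sheet-steel divider standing across the right board, 142 mm wide, 61 mm tall, 260 to 290 mm from the board's gap edge. This point: foot of the middle of its face that looks to the gap; x points away from the gap. It is only clamped in the board and slips along when pushed with about 15 N
- tray: loaded socket tray, origin at the centre of its 240 x 130 mm flat underside, x from tail to nose (towards the gap), z up. A 4 mm aluminium sheet under a dark inlay, 128 mm wide, its top 28 mm above the underside; nothing on it to grip. Sockets included it weighs 0.75 to 1.0 kg; its centre of mass is 45 to 53 mm ahead of the origin, so it overbalances before the nose reaches the right board
- tray_step (a point): where the tray is pushed: the last 50 mm of its sheet, at the tail, is a bare flat apron, 130 mm wide; this is the middle of the foot of the inlay's upright 24 mm tall tail face, on the apron's top, 4 mm above the underside and 70 mm behind the tray's origin. It takes 4 to 9 N down on the apron, close behind the step, to keep the nose up
- tray_nose (a point): front of the tray's nose, 131 mm ahead of its origin, level with the underside. The flat underside ends 11 mm behind this point; from there the sheet is bent up about 29 degrees, its tip 7 to 10 mm higher
- tray_tail (a point): middle of the tail edge of the tray's underside, 251 mm behind tray_nose
- socket0_mid (a point): loose chrome socket, 34 mm across, 50 mm tall, standing in a well 16 mm deep near the tray's nose; this point is its centre, 37 mm above the tray's underside. Leave it there
- socket1_mid (a point): loose chrome socket, 34 mm across, 50 mm tall, standing in a well 16 mm deep near the tray's nose; this point is its centre, 37 mm above the tray's underside. Leave it there
- socket2_mid (a point): loose chrome socket, 26 mm across, 38 mm tall, standing in a well 16 mm deep near the tray's nose; this point is its centre, 31 mm above the tray's underside. Leave it there
- socket3_mid (a point): loose chrome socket, 26 mm across, 38 mm tall, standing in a well 16 mm deep near the tray's nose; this point is its centre, 31 mm above the tray's underside. Leave it there
- charger: blue battery charger with a carrying handle, 100 x 150 x 128 mm, stands on the bench. Origin: centre of its underside. Bystander
- canister: red plastic screw-top canister, 72 mm across, 145 mm tall, stands on the right board behind the divider. Origin: centre of its underside. Bystander
- torch: black press-button torch lying on the bench, 165 mm long, 38 mm thick. Origin: on the bench under its barrel, x towards the lens. Bystander
- ratchet: steel ratchet handle lying on the bench, 210 mm long. Origin: on the bench under its shank, x towards the head. Bystander
- spray_can: grey spray can, 66 mm across, 190 mm tall, stands on the bench. Origin: centre of its underside. Bystander
- screw_box: clear open screw box, 120 x 90 x 45 mm, on the bench. Origin: centre of its underside. Bystander

How it is judged (in metres and radians):
On the way, in this order (a step that is already met when the one before it is completed fails the run):
1. the nose rests on the right board while the tail is still on the left one: the tray bridges the gap (x of tray_nose in the frame of right_edge above 0.02 m and z of tray_nose in the frame of right_edge between -0.002 and 0.012 m and x of tray_tail in the frame of left_edge below 0 m), for 0.1 s.
2. the tail has followed onto the right board (x of tray_tail in the frame of right_edge above 0 m and z of tray_tail in the frame of right_edge between -0.002 and 0.004 m), for 0.1 s.
At the end, for the whole second after the job is handed in: The tray lies flat on the right board (within about 1 degree), wholly on it, its nose touching the divider or at most 4 mm short of it, at rest and let go, all sockets in their wells and the divider not shoved along (x of tray_nose in the frame of divider_face between -0.004 and 0.003 m and x of tray_tail in the frame of right_edge above 0 m and angle between the z axis of tray_tail and the z axis of right_edge, either way round below 0.02 rad and z of each of tray_nose, tray_tail in the frame of right_edge below 0.004 m and not (contact force between the fingers and tray above 0.05 N) and linear speed of tray below 0.005 m/s).
It fails at once if an end sags into the gap: the tray leans over 0.9 degree from the left board before its nose is over the right one, or ever over 4 degrees ((angle between the z axis of tray_tail and the z axis of left_edge, either way round above 0.015 rad and x of tray_nose in the frame of right_edge below 0 m) or angle between tray_tail's own z axis and vertical above 0.07 rad).
It fails at once if the tray is pressed or pushed with more than 25 N (contact force between the fingers and tray above 25 N).
It fails at once if the divider is shoved more than 3 mm (distance of divider_face from where it was at the start of the episode above 0.003 m).
It fails at once if a socket comes out of its well ((z of socket0_mid in the frame of tray_tail above 0.049 m or z of socket0_mid in the frame of tray_tail below 0.02 m) or (z of socket1_mid in the frame of tray_tail above 0.049 m or z of socket1_mid in the frame of tray_tail below 0.02 m) or (z of socket2_mid in the frame of tray_tail above 0.043 m or z of socket2_mid in the frame of tray_tail below 0.02 m) or (z of socket3_mid in the frame of tray_tail above 0.043 m or z of socket3_mid in the frame of tray_tail below 0.02 m)).
It fails at once if a bystander is moved more than 15 mm (distance of any of charger, canister, torch, ratchet, spray_can, screw_box from where it was at the start of the episode above 0.015 m).
It also fails if it takes over 69 s, if anything falls off the work surface, if the arm or the gripper's body presses on something with over 40 N, if the wrist force passes 120 N, or if a joint passes its speed limit or range.

## Working session

There is one attempt and no reset: what is moved stays moved. The work goes in short steps, Python scripts to look and compute and a tool call to move; the robot and the scene stay as the last step left them, time stands still between calls to the robot, and variables do not carry over. Pictures are saved under pics/ and viewed, at most 10 in all, crops included, and the job is handed in when it is done.

Besides the shell and the picture viewer there is one more tool, called as name([rows], argument=value, ...), one row to a line, values as JSON. arm_command: Moves the arm, as the interface text tells. Shift numbers are shares of 100 mm and turn numbers shares of 360 degrees, none past 1 either way. Its arguments: {"type":"object","properties":{"moves":{"type":"array","items":{"type":"object","properties":{"dx":{"type":"number","minimum":-1,"maximum":1},"dy":{"type":"number","minimum":-1,"maximum":1},"dz":{"type":"number","minimum":-1,"maximum":1},"spin":{"type":"number","minimum":-1,"maximum":1}}}},"grip":{"type":"number"}},"required":["moves"]}

```bash
mkdir -p pics; cat > h.py <<'E'
from plant import arm,cams,spot_in,masks_of
import numpy as np,cv2
def grab(n,save=None):
    f=cams.grab_frame(n)
    if save: cv2.imwrite('pics/'+save,f['image'][:,:,::-1])
    return f
def cloud(f):
    d=f['depth'];v,u=np.mgrid[0:480,0:640]
    P=np.stack([(u-f['cx'])/f['fx']*d,-(v-f['cy'])/f['fy']*d,-d],-1)
    W=P@f['T'][:3,:3].T+f['T'][:3,3]
    W[d==0]=np.nan
    return W
E
python3 - <<'E'
from h import *
np.set_printoptions(precision=4,suppress=True)
s=arm.state();print({k:np.round(s[k],3) for k in s})
for c in ['scene','top']:
    f=grab(c,c+'0.png');W=cloud(f);np.save(c+'0.npy',W);print(c,f['T'],f['fx'],[k for k in f])
    for t in ['tray','tray_step','tray_nose','tray_tail','left_edge','right_edge','divider_face','socket0_mid','charger','canister','torch','spray_can','screw_box','ratchet']:
        r=spot_in(c,t)
        for q in r[:2]:
            a=np.round(q['at']).astype(int);print(t,round(q['score'],2),a,W[a[1],a[0]])
E
```

```text
{'time_s': np.float64(0.0), 'joints': array([-82.198,  14.852,   1.188,  76.417,  -0.001,  81.256]), 'joint_velocities': array([ 0.025,  0.082,  0.015, -0.048,  0.107,  0.051]), 'tau': array([  0.   , -55.564,  34.454,   0.014,  -0.   ,  -0.   ]), 'position': array([ 0.157, -0.527,  0.231]), 'orientation': array([[ 0.959,  0.285, -0.   ],
       [ 0.285, -0.959,  0.001],
       [ 0.   , -0.001, -1.   ]]), 'wrist_force': array([-0.05, -0.26, -0.06]), 'moment': array([0.016, 0.015, 0.032]), 'gripper_force': np.float64(0.0), 'grip_width': np.float64(0.086)}
scene [[-0.7312 -0.4984  0.4658  0.9724]
 [ 0.6821 -0.5431  0.4896  0.4433]
 [ 0.0089  0.6757  0.7371  0.8125]
 [ 0.      0.      0.      1.    ]] 455.59563501947696 ['image', 'depth', 'fx', 'fy', 'cx', 'cy', 'T']
tray 0.59 [422 328] [0.5582 0.2518 0.1495]
tray_step 0.72 [424 327] [0.5527 0.2522 0.1471]
tray_nose 0.65 [424 327] [0.5527 0.2522 0.1471]
tray_tail 0.59 [424 329] [0.5557 0.2547 0.147 ]
left_edge 0.71 [462 377] [0.5643 0.3469 0.118 ]
right_edge 0.6 [274 196] [ 0.5094 -0.2136  0.1174]
divider_face 0.88 [246 150] [ 0.4754 -0
[... 931 characters left out ...]
1 0.2638 0.119 ]
right_edge 0.9 [416 279] [ 0.4861 -0.2549  0.1209]
divider_face 0.66 [465 286] [ 0.4638 -0.3571  0.18  ]
divider_face 0.64 [213 252] [0.5281 0.2317 0.1479]
socket0_mid 0.79 [248 236] [0.562  0.1466 0.1824]
socket0_mid 0.7 [231 262] [0.5009 0.1833 0.172 ]
charger 0.94 [217 176] [0.7351 0.2464 0.1017]
charger 0.28 [234 239] [0.5571 0.1811 0.1674]
canister 0.61 [496 291] [ 0.4457 -0.4099  0.2379]
torch 0.61 [382 341] [ 0.3422 -0.1851  0.0287]
torch 0.59 [214 252] [0.5284 0.2295 0.1471]
screw_box 0.83 [366 191] [ 0.7384 -0.1388  0.0156]
screw_box 0.39 [493 291] [ 0.4461 -0.4046  0.2339]
ratchet 0.83 [229 332] [0.3503 0.1991 0.0244]
ratchet 0.7 [494 291] [ 0.4454 -0.4053  0.2387]
```

View pics/scene0.png

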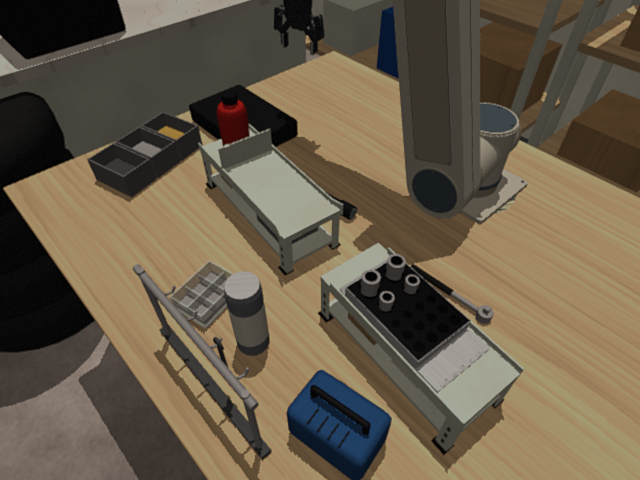

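View pics/top0.png

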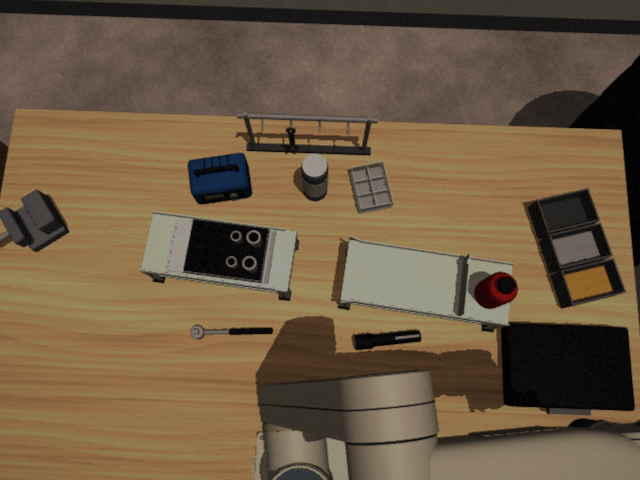

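The scene picture shows the tray on the left shelf with its apron at about (455,365). The right shelf runs from (285,250) to the divider at (246,150). In the top picture the apron is at columns 165-187 and the gap at columns 297-342.

```bash
cat > m.py <<'E'
from h import *
np.set_printoptions(precision=4,suppress=True)
C={c:(cv2.imread(f'pics/{c}0.png').astype(int),np.load(c+'0.npy')) for c in ['top','scene']}
def fit(P):
    for _ in range(4):
        A=np.c_[P[:,:2],np.ones(len(P))];k=np.linalg.lstsq(A,P[:,2],rcond=None)[0];r=P[:,2]-A@k;P=P[abs(r)<max(2.5*r.std(),.001)]
    return k,r.std(),len(P)
for c,(I,W) in C.items():
    br=I.min(-1);x,y,z=W[...,0],W[...,1],W[...,2]
    for n,(y0,y1) in dict(right=(-.48,-.05),left=(.02,.45)).items():
        m=(y>y0)&(y<y1)&(x>.36)&(x<.68)&(z>.105)&(z<.135)&(br>110)
        m=cv2.erode(m.astype(np.uint8),np.ones((3,3)))>0
        P=W[m];k,s,N=fit(P);print(c,n,'plane',k,s,N)
        # board direction: from rect around
        m2=(y>y0)&(y<y1)&(x>.36)&(x<.68)&(z>.10)&(z<.2)
        r=cv2.minAreaRect(W[m2][:,:2].astype(np.float32)*1000);print('  rect',r,cv2.boxPoints(r).round().tolist())
E
python3 m.py
```

```text
top right plane [-0.0009 -0.0004  0.1191] 0.002717134991302061 6533
  rect ((481.6559753417969, -280.2673645019531), (400.661865234375, 164.71990966796875), 83.34278869628906) [[377.0, -470.0], [540.0, -489.0], [587.0, -91.0], [423.0, -72.0]]
top left plane [ 0.0003 -0.015   0.1234] 0.0031268065223803206 2966
  rect ((538.4290161132812, 225.58660888671875), (361.7906799316406, 152.39529418945312), 83.99575805664062) [[444.0, 54.0], [595.0, 38.0], [633.0, 398.0], [482.0, 413.0]]
scene right plane [-0.0004 -0.0007  0.1201] 0.0011983153430585348 4257
  rect ((487.1949157714844, -280.24017333984375), (402.8431091308594, 167.31228637695312), 84.7463607788086) [[385.0, -473.0], [552.0, -488.0], [589.0, -87.0], [422.0, -72.0]]
scene left plane [-0.0031 -0.0169  0.1269] 0.002198803561214856 5344
  rect ((539.2462768554688, 222.08355712890625), (361.29400634765625, 152.8507080078125), 84.0755386352539) [[445.0, 50.0], [597.0, 35.0], [634.0, 394.0], [482.0, 410.0]]
```

```bash
python3 - <<'E'
import cv2
a=cv2.imread('pics/top0.png')[200:330,135:305];b=cv2.imread('pics/scene0.png')[110:280,190:350]
cv2.imwrite('pics/crop_top.png',cv2.resize(a,None,fx=4.6,fy=4.6,interpolation=cv2.INTER_CUBIC))
E
```

```text
(no output)
```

View pics/crop_top.png

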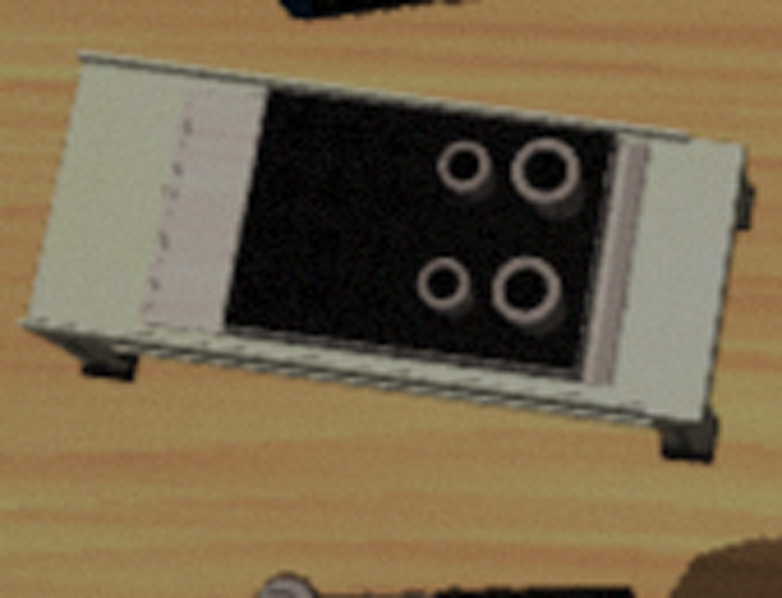

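The crop shows the inlay's tail edge from (265,88) to (227,328), the nose bend near x≈615 and the sockets in their wells. The tray sits parallel to the board.

```bash
cat >> h.py <<'E'
def ray(f,u,v,z):
    r=f['T'][:3,:3]@np.array([(u-f['cx'])/f['fx'],-(v-f['cy'])/f['fy'],-1]);o=f['T'][:3,3]
    return o+r*(z-o[2])/r[2]
E
python3 - <<'E'
from h import *
np.set_printoptions(precision=4,suppress=True)
f=grab('top');g=grab('scene');I=f['image'].astype(int)
W=cloud(f)
c=lambda x,y:(135+x/4.6-.4,200+y/4.6-.4)
for n,p,z in [('stepA',(265,88),.148),('stepB',(227,328),.148),('noseA',(648,143),.130),('noseB',(610,383),.130),('inlayfrontA',(613,135),.151),('inlayfrontB',(582,378),.151),('edgeA',(745,145),.1235),('edgeB',(704,420),.1235)]:
    print(n,ray(f,*c(*p),z))
m=masks_of('top','divider_face')
for q in m: print(q['score'],q['pixels'].sum())
for nm,F in (('top',f),('scene',g)):
  X=cloud(F)
  for q in masks_of(nm,'divider_face')[:1]:
    P=X[q['pixels']];P=P[(P[:,2]>.13)&(P[:,2]<.19)&(P[:,1]<-.25)]
    print(nm,q['score'],'div pts',len(P),np.nanmedian(P,0))
    d=np.array([-.1045,-.9945]);s=P[:,:2]@d;print(np.percentile(s,[2,10,25,50,75,90,98]))
    T=P[P[:,2]>.172];print('top edge',len(T),np.median(T,0),'rect',cv2.minAreaRect(P[:,:2].astype(np.float32)*1000))
# scene apron plane
X=cloud(g)
for nm,X in (('top',W),('scene',X)):
  for y0 in np.arange(.26,.42,.01):
    k=(abs(X[...,1]-y0)<.005)&(abs(X[...,0]-(.515+.105*(y0-.044)))<.04)&(X[...,2]>.1);print(nm,round(y0,3),k.sum(),np.median(X[k][:,2]).round(4),end=' | ')
  print()
  for y0 in list(np.arange(-.33,-.06,.02))+[.05,.06,.07,.08]:
    k=(abs(X[...,1]-y0)<.005)&(abs(X[...,0]-(.515+.105*(y0-.044)))<.05)&(X[...,2]>.1);print(nm,round(y0,3),k.sum(),np.median(X[k][:,2]).round(4),end=' | ')
  print()
E
```

```text
stepA [0.608  0.2883 0.148 ]
stepB [0.48   0.2965 0.148 ]
noseA [0.5905 0.0878 0.13  ]
noseB [0.4619 0.1004 0.13  ]
inlayfrontA [0.5888 0.1045 0.151 ]
inlayfrontB [0.4606 0.1128 0.151 ]
edgeA [0.593  0.0369 0.1235]
edgeB [0.4454 0.0513 0.1235]
0.95 767
0.55 98
top 0.95 div pts 372 [ 0.4706 -0.3598  0.1615]
[0.3063 0.3071 0.3077 0.3083 0.309  0.3101 0.3109]
top edge 127 [ 0.4736 -0.3604  0.1789] rect ((473.1775207519531, -359.6752014160156), (7.134971618652344, 142.740234375), 83.868408203125)
scene 0.95 div pts 983 [ 0.477  -0.3624  0.1572]
[0.3071 0.3085 0.3095 0.3105 0.3116 0.3127 0.3141]
top edge 209 [ 0.477  -0.3623  0.1775] rect ((473.75823974609375, -361.5274658203125), (10.926053047180176, 143.93545532226562), 83.06463623046875)
top 0.26 140 0.1467 | top 0.27 133 0.1468 | top 0.28 136 0.1468 | top 0.29 132 0.1463 | top 0.3 58 0.125 | top 0.31 131 0.1223 | top 0.32 132 0.1219 | top 0.33 131 0.1214 | top 0.34 125 0.1216 | top 0.35 118 0.1172 | top 0.36 129 0.117 | top 0.37 130 0.1165 | top 0.38 132 0.1159 | top 0.39 124 0.1165 | top 0.4 114 0.1161 | top 0.41 11 0.1145 | 
top -0.
[... 166 characters left out ...]
5 0.1183 | top -0.17 168 0.1184 | top -0.15 171 0.1186 | top -0.13 169 0.119 | top -0.11 169 0.1184 | top -0.09 169 0.1185 | top -0.07 0 nan | top 0.05 148 0.1222 | top 0.06 172 0.1224 | top 0.07 166 0.1222 | top 0.08 165 0.1221 | 
scene 0.26 236 0.1477 | scene 0.27 235 0.1475 | scene 0.28 242 0.1476 | scene 0.29 359 0.1459 | scene 0.3 292 0.1234 | scene 0.31 252 0.1227 | scene 0.32 259 0.1225 | scene 0.33 255 0.1224 | scene 0.34 281 0.1216 | scene 0.35 271 0.1179 | scene 0.36 272 0.1179 | scene 0.37 283 0.1175 | scene 0.38 280 0.1174 | scene 0.39 293 0.1171 | scene 0.4 246 0.1166 | scene 0.41 7 0.1115 | 
scene -0.33 109 0.1203 | scene -0.31 102 0.1202 | scene -0.29 111 0.1201 | scene -0.27 116 0.1202 | scene -0.25 113 0.12 | scene -0.23 115 0.1199 | scene -0.21 121 0.1203 | scene -0.19 126 0.1201 | scene -0.17 121 0.12 | scene -0.15 133 0.1203 | scene -0.13 139 0.1199 | scene -0.11 142 0.1202 | scene -0.09 218 0.1191 | scene -0.07 0 nan | scene 0.05 165 0.1235 | scene 0.06 196 0.1236 | scene 0.07 194 0.1234 | scene 0.08 190 0.1232 |
  return _methods._mean(a, axis=axis, dtype=dtype,
  ret = ret.dtype.type(ret / rcount)
```

arm_command([
  {"spin": -0.0268},
  {"spin": -0.0268},
  {"spin": -0.0268},
  {"spin": -0.0268},
  {"spin": -0.0268},
  {"spin": -0.0268},
  {"spin": -0.0268},
  {"dx": 0.44, "dy": 0.15},
  {"dx": 0.44, "dy": 0.15},
  {"dx": 0.44, "dy": 0.15},
  {"dx": 0.44, "dy": 0.15},
  {"dx": 0.44, "dy": 0.15},
  {"dx": 0.44, "dy": 0.15},
  {"dx": 0.44, "dy": 0.15},
  {"dx": 0.44, "dy": 0.15},
  {"dx": 0.44, "dy": 0.15},
  {"dx": 0.44, "dy": 0.15},
  {"dx": 0.44, "dy": 0.15},
  {"dx": 0.44, "dy": 0.15},
  {"dx": 0.44, "dy": 0.15},
], grip=1)

```text
invalid input at $.moves[0]: expected keys dx, dy, dz, spin
```

arm_command([
  {"dx": 0.44, "dy": 0.15},
  {"dx": 0.44, "dy": 0.15},
  {"dx": 0.44, "dy": 0.15},
  {"dx": 0.44, "dy": 0.15},
  {"dx": 0.44, "dy": 0.15},
  {"dx": 0.44, "dy": 0.15},
  {"dx": 0.44, "dy": 0.15},
  {},
  {},
  {},
])

```text
invalid input at $.moves[0]: expected keys dx, dy, dz, spin
```

arm_command([
  {"dx": 0, "dy": 0, "dz": 0, "spin": -0.0268},
  {"dx": 0, "dy": 0, "dz": 0, "spin": -0.0268},
  {"dx": 0, "dy": 0, "dz": 0, "spin": -0.0268},
  {"dx": 0, "dy": 0, "dz": 0, "spin": -0.0268},
  {"dx": 0, "dy": 0, "dz": 0, "spin": -0.0268},
  {"dx": 0, "dy": 0, "dz": 0, "spin": -0.0268},
  {"dx": 0, "dy": 0, "dz": 0, "spin": -0.0268},
  {"dx": 0.5, "dy": 0.17, "dz": 0, "spin": 0},
  {"dx": 0.5, "dy": 0.17, "dz": 0, "spin": 0},
  {"dx": 0.5, "dy": 0.17, "dz": 0, "spin": 0},
  {"dx": 0.5, "dy": 0.17, "dz": 0, "spin": 0},
  {"dx": 0.5, "dy": 0.17, "dz": 0, "spin": 0},
  {"dx": 0.5, "dy": 0.17, "dz": 0, "spin": 0},
  {"dx": 0.5, "dy": 0.17, "dz": 0, "spin": 0},
  {"dx": 0.5, "dy": 0.17, "dz": 0, "spin": 0},
  {"dx": 0.5, "dy": 0.17, "dz": 0, "spin": 0},
  {"dx": 0.5, "dy": 0.17, "dz": 0, "spin": 0},
], grip=1)

```text
time_s: 3.88
position: [0.3778, -0.0457, 0.2316]
orientation: [[0.103, 0.995, 0.001], [0.995, -0.103, -0.0], [-0.0, 0.001, -1.0]]
wrist_force: [1.5, -1.2, -0.7]
grip_width: 0.0852
gripper_force: 0.0
```

arm_command([
  {"dx": 0.47, "dy": 0.163, "dz": 0, "spin": 0},
  {"dx": 0.47, "dy": 0.163, "dz": 0, "spin": 0},
  {"dx": 0.47, "dy": 0.163, "dz": 0, "spin": 0},
  {"dx": 0.47, "dy": 0.163, "dz": 0, "spin": 0},
  {"dx": 0.47, "dy": 0.163, "dz": 0, "spin": 0},
  {"dx": 0.47, "dy": 0.163, "dz": 0, "spin": 0},
  {"dx": 0.47, "dy": 0.163, "dz": 0, "spin": 0},
  {"dx": 0.47, "dy": 0.163, "dz": 0, "spin": 0},
  {"dx": 0, "dy": 0, "dz": 0.25, "spin": 0},
  {"dx": 0, "dy": 0, "dz": 0.25, "spin": 0},
  {"dx": 0, "dy": 0, "dz": 0.25, "spin": 0},
  {"dx": 0, "dy": 0, "dz": 0.25, "spin": 0},
  {"dx": 0, "dy": 0, "dz": 0, "spin": 0},
  {"dx": 0, "dy": 0, "dz": 0, "spin": 0},
])

```text
time_s: 5.62
position: [0.5461, 0.3133, 0.1323]
orientation: [[0.103, 0.995, 0.001], [0.995, -0.103, 0.0], [0.001, 0.001, -1.0]]
wrist_force: [0.2, 0.9, 1.1]
grip_width: 0.0856
gripper_force: 0.0
```

```bash
python3 - <<'E'
from h import *
f=grab('scene','scene1.png');s=arm.state();print(s['position'],s['wrist_force'],s['time_s'])
cv2.imwrite('pics/s1c.png',cv2.resize(f['image'][180:460,320:600,::-1],None,fx=2,fy=2))
E
```

```text
[0.54632123 0.31334923 0.1325269 ] [ 0.04531046 -0.4250188   0.02095946] 5.675
```

View pics/s1c.png

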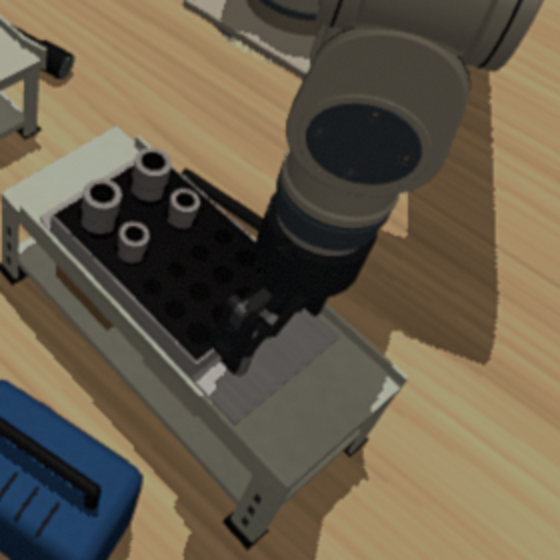

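The picture shows the open fingers straddling the apron behind the inlay, at about (235,350), still clear of it.

arm_command([
  {"dx": 0, "dy": 0, "dz": 0.04, "spin": 0},
  {"dx": 0, "dy": 0, "dz": 0.04, "spin": 0},
  {"dx": 0, "dy": 0, "dz": 0.03, "spin": 0},
  {"dx": 0, "dy": 0, "dz": 0, "spin": 0},
])

```text
time_s: 6.18
position: [0.5456, 0.313, 0.12]
orientation: [[0.103, 0.995, -0.001], [0.995, -0.103, -0.0], [-0.0, -0.001, -1.0]]
wrist_force: [0.3, -1.3, -0.6]
grip_width: 0.0852
gripper_force: 0.0
```

arm_command([
  {"dx": 0, "dy": 0, "dz": 0.03, "spin": 0},
  {"dx": 0, "dy": 0, "dz": 0.03, "spin": 0},
  {"dx": 0, "dy": 0, "dz": 0.02, "spin": 0},
  {"dx": 0, "dy": 0, "dz": 0, "spin": 0},
])

```text
time_s: 6.68
position: [0.5456, 0.3131, 0.1121]
orientation: [[0.103, 0.995, -0.0], [0.995, -0.103, -0.0], [-0.0, -0.0, -1.0]]
wrist_force: [-0.1, -0.6, -0.2]
grip_width: 0.0853
gripper_force: 0.0
```

arm_command([
  {"dx": 0, "dy": 0, "dz": 0.01, "spin": 0},
  {"dx": 0, "dy": 0, "dz": 0.01, "spin": 0},
  {"dx": 0, "dy": 0, "dz": 0, "spin": 0},
])

```text
time_s: 7.05
position: [0.5457, 0.3131, 0.1102]
orientation: [[0.103, 0.995, -0.0], [0.995, -0.103, -0.0], [-0.0, -0.0, -1.0]]
wrist_force: [0.9, 0.2, -0.9]
grip_width: 0.0854
gripper_force: 0.0
```

arm_command([
  {"dx": 0, "dy": 0, "dz": 0.01, "spin": 0},
  {"dx": 0, "dy": 0, "dz": 0, "spin": 0},
])

```text
time_s: 7.3
position: [0.5458, 0.3132, 0.1093]
orientation: [[0.103, 0.995, 0.0], [0.995, -0.103, 0.0], [0.0, 0.0, -1.0]]
wrist_force: [0.7, 0.4, 0.1]
grip_width: 0.0853
gripper_force: 0.2
```

arm_command([
  {"dx": 0, "dy": 0, "dz": 0.01, "spin": 0},
  {"dx": 0, "dy": 0, "dz": 0, "spin": 0},
])

```text
time_s: 7.55
position: [0.5458, 0.3132, 0.1092]
orientation: [[0.103, 0.995, 0.001], [0.995, -0.103, 0.0], [0.0, 0.001, -1.0]]
wrist_force: [-3.0, -0.3, 7.7]
grip_width: 0.0852
gripper_force: 3.9
```

arm_command([
  {"dx": -0.025, "dy": 0, "dz": 0, "spin": 0},
  {"dx": -0.025, "dy": 0, "dz": 0, "spin": 0},
  {"dx": -0.025, "dy": 0, "dz": -0.001, "spin": 0},
  {"dx": -0.025, "dy": 0, "dz": 0, "spin": 0},
  {"dx": -0.025, "dy": 0, "dz": -0.0005, "spin": 0},
])

```text
time_s: 8.18
position: [0.545, 0.3018, 0.1095]
orientation: [[0.102, 0.995, 0.002], [0.995, -0.102, 0.003], [0.003, 0.002, -1.0]]
wrist_force: [0.3, 4.1, 5.8]
grip_width: 0.0855
gripper_force: 4.4
```

arm_command([
  {"dx": -0.05, "dy": 0, "dz": -0.0005, "spin": 0},
  {"dx": -0.05, "dy": 0, "dz": -0.0005, "spin": 0},
  {"dx": -0.05, "dy": 0, "dz": -0.0005, "spin": 0},
  {"dx": -0.05, "dy": 0, "dz": -0.0005, "spin": 0},
  {"dx": -0.05, "dy": 0, "dz": -0.0005, "spin": 0},
  {"dx": -0.05, "dy": 0, "dz": -0.0005, "spin": 0},
])

```text
time_s: 8.93
position: [0.5421, 0.272, 0.11]
orientation: [[0.102, 0.995, 0.003], [0.995, -0.102, 0.003], [0.003, 0.002, -1.0]]
wrist_force: [0.6, 6.0, 7.6]
grip_width: 0.0857
gripper_force: 5.5
```

arm_command([
  {"dx": -0.05, "dy": 0, "dz": -0.0007, "spin": 0},
  {"dx": -0.05, "dy": 0, "dz": -0.0007, "spin": 0},
  {"dx": -0.05, "dy": 0, "dz": -0.0007, "spin": 0},
  {"dx": -0.05, "dy": 0, "dz": -0.0007, "spin": 0},
  {"dx": -0.05, "dy": 0, "dz": -0.0007, "spin": 0},
  {"dx": -0.05, "dy": 0, "dz": -0.0007, "spin": 0},
  {"dx": -0.05, "dy": 0, "dz": -0.0007, "spin": 0},
  {"dx": -0.05, "dy": 0, "dz": -0.0007, "spin": 0},
])

```text
time_s: 9.93
position: [0.5381, 0.2323, 0.1107]
orientation: [[0.102, 0.995, 0.003], [0.995, -0.102, 0.003], [0.003, 0.003, -1.0]]
wrist_force: [1.0, 5.7, 9.2]
grip_width: 0.0853
gripper_force: 6.4
```

arm_command([
  {"dx": -0.05, "dy": 0, "dz": -0.0007, "spin": 0},
  {"dx": -0.05, "dy": 0, "dz": -0.0007, "spin": 0},
  {"dx": -0.05, "dy": 0, "dz": -0.0007, "spin": 0},
  {"dx": -0.05, "dy": 0, "dz": -0.0007, "spin": 0},
  {"dx": -0.05, "dy": 0, "dz": -0.0007, "spin": 0},
  {"dx": -0.05, "dy": 0, "dz": -0.0007, "spin": 0},
  {"dx": -0.05, "dy": 0, "dz": -0.0007, "spin": 0},
  {"dx": -0.05, "dy": 0, "dz": -0.0007, "spin": 0},
])

```text
time_s: 10.92
position: [0.5341, 0.1925, 0.1114]
orientation: [[0.102, 0.995, 0.003], [0.995, -0.102, 0.003], [0.003, 0.003, -1.0]]
wrist_force: [1.0, 6.1, 11.4]
grip_width: 0.0855
gripper_force: 7.3
```

```bash
python3 - <<'E'
from h import *
s=arm.state();print(s['wrist_force'],s['moment'],s['joints'],s['time_s'])
f=grab('top','top2.png');s=arm.state();print(s['wrist_force'])
cv2.imwrite('pics/t2c.png',cv2.resize(f['image'][190:340,140:360,::-1],None,fx=3.6,fy=3.6,interpolation=cv2.INTER_CUBIC))
E
```

```text
[ 1.01525691  6.11175573 11.38979276] [ 1.22033364  0.4794572  -0.01377202] [ 11.28261406  19.82389421  -9.52525813  60.43327114   0.13607004
 107.15483709] 10.925
[-0.07415469  4.37244961 10.2112025 ]
```

View pics/t2c.png

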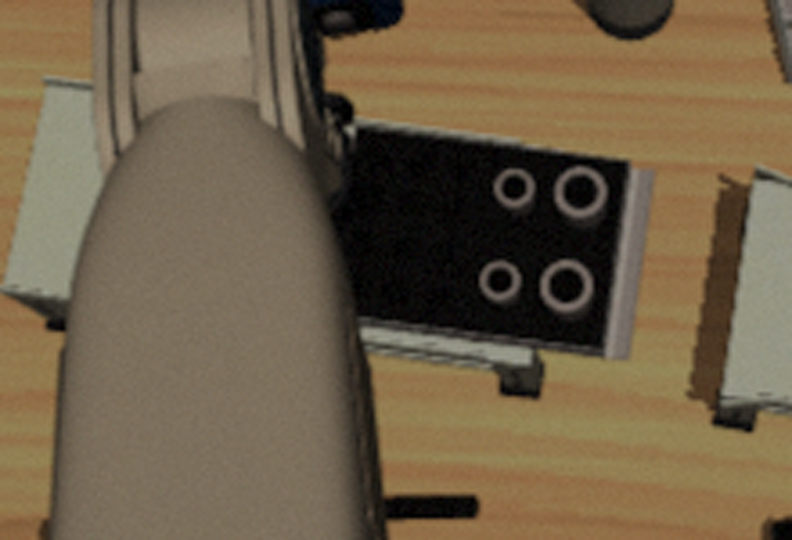

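The picture shows the tray straight in its channel, nose overhanging at about (640,260), sockets in place.

arm_command([
  {"dx": -0.05, "dy": 0, "dz": -0.0009, "spin": 0},
  {"dx": -0.05, "dy": 0, "dz": -0.0009, "spin": 0},
  {"dx": -0.05, "dy": 0, "dz": -0.0009, "spin": 0},
  {"dx": -0.05, "dy": 0, "dz": -0.0009, "spin": 0},
  {"dx": -0.05, "dy": 0, "dz": -0.0009, "spin": 0},
  {"dx": -0.05, "dy": 0, "dz": -0.0009, "spin": 0},
])

```text
time_s: 11.72
position: [0.531, 0.1626, 0.112]
orientation: [[0.102, 0.995, 0.003], [0.995, -0.102, 0.003], [0.003, 0.003, -1.0]]
wrist_force: [1.2, 7.1, 11.7]
grip_width: 0.0853
gripper_force: 7.4
```

arm_command([
  {"dx": -0.05, "dy": 0, "dz": -0.0009, "spin": 0},
  {"dx": -0.05, "dy": 0, "dz": -0.0009, "spin": 0},
  {"dx": -0.05, "dy": 0, "dz": -0.0009, "spin": 0},
  {"dx": -0.05, "dy": 0, "dz": -0.0009, "spin": 0},
  {"dx": -0.05, "dy": 0, "dz": -0.0009, "spin": 0},
  {"dx": -0.05, "dy": 0, "dz": -0.0009, "spin": 0},
])

```text
time_s: 12.48
position: [0.528, 0.1327, 0.1125]
orientation: [[0.102, 0.995, 0.003], [0.995, -0.102, 0.003], [0.003, 0.003, -1.0]]
wrist_force: [0.9, 6.2, 11.7]
grip_width: 0.0855
gripper_force: 7.6
```

arm_command([
  {"dx": -0.05, "dy": 0, "dz": -0.0009, "spin": 0},
  {"dx": -0.05, "dy": 0, "dz": -0.0009, "spin": 0},
  {"dx": -0.05, "dy": 0, "dz": -0.0009, "spin": 0},
  {"dx": -0.05, "dy": 0, "dz": -0.0009, "spin": 0},
  {"dx": -0.05, "dy": 0, "dz": -0.0009, "spin": 0},
  {"dx": -0.05, "dy": 0, "dz": -0.0009, "spin": 0},
  {"dx": -0.05, "dy": 0, "dz": -0.0009, "spin": 0},
])

```text
time_s: 13.35
position: [0.5245, 0.0979, 0.1134]
orientation: [[0.102, 0.995, 0.004], [0.995, -0.102, 0.003], [0.003, 0.004, -1.0]]
wrist_force: [0.9, 6.9, 14.9]
grip_width: 0.0856
gripper_force: 8.9
```

```bash
python3 - <<'E'
from h import *
f=grab('top','top3.png');s=arm.state();print(s['position'],s['wrist_force'],s['time_s'])
cv2.imwrite('pics/t3c.png',cv2.resize(f['image'][190:340,240:440,::-1],None,fx=4,fy=4,interpolation=cv2.INTER_CUBIC))
E
```

```text
[0.52443056 0.09735367 0.11340679] [-0.16376752  4.9030498  14.82974913] 13.4
```

View pics/t3c.png

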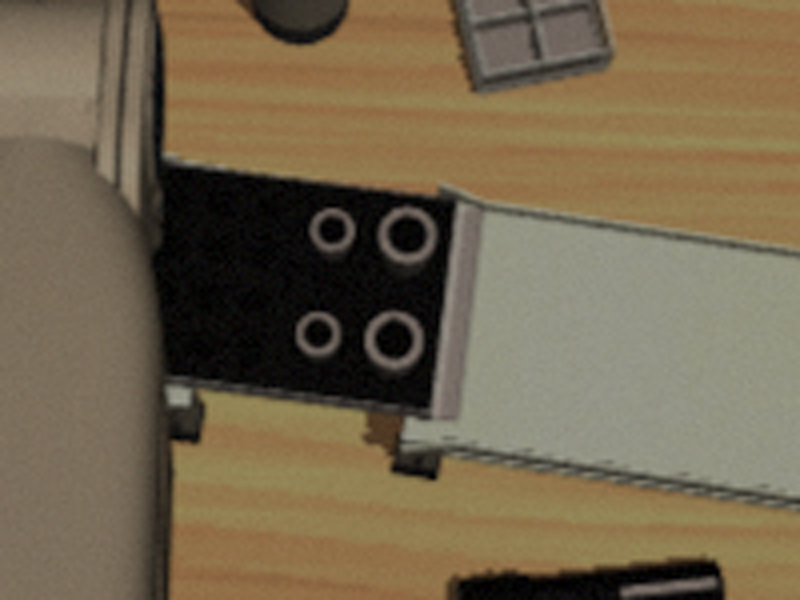

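The picture shows the nose over the right board by about 35 mm at about (465,310). It is close to the upper (far) rail, with more room at the lower one. First I'll work out the skew precisely.

```bash
python3 - <<'E'
from h import *
f=grab('top')
c=lambda p:(240+p[0]/4-.4,190+p[1]/4-.4)
d=np.array([-.1045,-.9945]);n=np.array([.9945,-.1045])
for nm,a,b,z in [('rail far',(490,206),(795,254),.132),('rail near top',(465,450),(795,503),.132),('tray far',(185,166),(450,197),.150),('tray near',(185,382),(428,411),.150),('nose',(481,207),(459,418),.13),('redge',(440,190),(402,440),.122),('inlay front',(455,200),(432,410),.150)]:
    A,B=ray(f,*c(a),z)[:2],ray(f,*c(b),z)[:2];v=B-A
    print(nm,'s,t',(A@d).round(4),(A@n).round(4),(B@d).round(4),(B@n).round(4),'ang',np.degrees(np.arctan2(-v[1],-v[0])).round(2))
s=arm.state();print(s['wrist_force'],s['position'],s['time_s'])
W=cloud(f);x=W[...,0];y=W[...,1];z=W[...,2]
D=np.stack([x,y],-1)@d;T=np.stack([x,y],-1)@n
for a in np.arange(-.1,.05,.02):
    k=(abs(D-a)<.006)&(abs(T-.51)<.012)&(z>.1);print(a.round(3),np.median(z[k]).round(4))
E
```

```text
rail far s,t 0.0625 0.5817 0.2478 0.5784 ang 82.96
rail near top s,t 0.0663 0.433 0.2618 0.4295 ang 83.0
tray far s,t -0.1221 0.5758 0.0374 0.5794 ang 85.3
tray near s,t -0.1018 0.4468 0.0412 0.4501 ang 85.31
nose s,t 0.0573 0.5808 0.0605 0.4516 ang -4.58
redge s,t 0.0315 0.5898 0.029 0.4349 ang -6.94
inlay front s,t 0.0406 0.578 0.0434 0.451 ang -4.71
[-1.01329396  4.35344618 14.44728619] [0.52443371 0.09733406 0.11341679] 13.45
-0.1 0.4901
-0.08 0.1504
-0.06 0.1517
-0.04 0.1517
-0.02 0.1517
0.0 0.1528
0.02 0.1524
0.04 0.1511
```

arm_command([
  {"dx": 0, "dy": 0, "dz": -0.004, "spin": 0},
  {"dx": 0, "dy": 0, "dz": -0.004, "spin": 0},
  {"dx": 0, "dy": 0, "dz": -0.004, "spin": 0},
  {"dx": 0, "dy": 0, "dz": -0.004, "spin": 0},
  {"dx": 0, "dy": 0, "dz": -0.004, "spin": 0},
  {"dx": 0, "dy": 0, "dz": -0.004, "spin": 0},
  {"dx": 0, "dy": 0, "dz": -0.004, "spin": 0},
  {"dx": 0, "dy": 0, "dz": -0.004, "spin": 0},
])

```text
time_s: 14.45
position: [0.5242, 0.0971, 0.1157]
orientation: [[0.103, 0.995, 0.002], [0.995, -0.103, 0.001], [0.001, 0.002, -1.0]]
wrist_force: [1.8, 1.6, 3.6]
grip_width: 0.0852
gripper_force: 1.9
```

arm_command([
  {"dx": 0, "dy": 0, "dz": -0.004, "spin": 0},
  {"dx": 0, "dy": 0, "dz": -0.004, "spin": 0},
  {"dx": 0, "dy": 0, "dz": -0.004, "spin": 0},
  {"dx": 0, "dy": 0, "dz": -0.004, "spin": 0},
  {"dx": 0, "dy": 0, "dz": -0.004, "spin": 0},
  {"dx": 0, "dy": 0, "dz": -0.004, "spin": 0},
  {"dx": 0, "dy": 0, "dz": -0.004, "spin": 0},
  {"dx": 0, "dy": 0, "dz": -0.004, "spin": 0},
])

```text
time_s: 15.45
position: [0.5233, 0.0968, 0.118]
orientation: [[0.103, 0.995, 0.0], [0.995, -0.103, -0.0], [-0.0, 0.0, -1.0]]
wrist_force: [0.2, -0.9, -0.3]
grip_width: 0.0856
gripper_force: 0.2
```

arm_command([
  {"dx": 0, "dy": 0, "dz": -0.03, "spin": 0.0017},
  {"dx": -0.02, "dy": 0, "dz": 0, "spin": 0.0017},
  {"dx": -0.03, "dy": 0, "dz": 0, "spin": 0},
  {"dx": -0.03, "dy": 0, "dz": 0, "spin": 0},
  {"dx": -0.04, "dy": 0, "dz": 0, "spin": 0},
  {"dx": -0.04, "dy": 0, "dz": 0, "spin": 0},
])

```text
time_s: 16.2
position: [0.5212, 0.0806, 0.1209]
orientation: [[0.124, 0.992, -0.0], [0.992, -0.124, 0.0], [-0.0, -0.0, -1.0]]
wrist_force: [0.1, 1.7, -0.2]
grip_width: 0.0853
gripper_force: 1.2
```

arm_command([
  {"dx": -0.05, "dy": 0, "dz": 0, "spin": 0},
  {"dx": -0.05, "dy": 0, "dz": 0, "spin": 0},
  {"dx": -0.05, "dy": 0, "dz": 0, "spin": 0},
  {"dx": -0.05, "dy": 0, "dz": 0, "spin": 0},
  {"dx": -0.05, "dy": 0, "dz": 0, "spin": 0},
  {"dx": -0.05, "dy": 0, "dz": 0, "spin": 0},
  {"dx": -0.05, "dy": 0, "dz": 0, "spin": 0},
  {"dx": -0.05, "dy": 0, "dz": 0, "spin": 0},
])

```text
time_s: 17.2
position: [0.5163, 0.0409, 0.121]
orientation: [[0.124, 0.992, 0.0], [0.992, -0.124, 0.0], [0.0, 0.0, -1.0]]
wrist_force: [-0.6, 2.6, -0.9]
grip_width: 0.0854
gripper_force: 1.1
```

```bash
python3 - <<'E'
from h import *
f=grab('top','top4.png');s=arm.state();print(s['position'],s['wrist_force'],s['time_s'])
cv2.imwrite('pics/t4c.png',cv2.resize(f['image'][190:340,270:470,::-1],None,fx=4,fy=4,interpolation=cv2.INTER_CUBIC))
E
```

```text
[0.51633376 0.04036844 0.12099567] [ 0.22690135 -0.64602644 -0.43869101] 17.25
```

View pics/t4c.png

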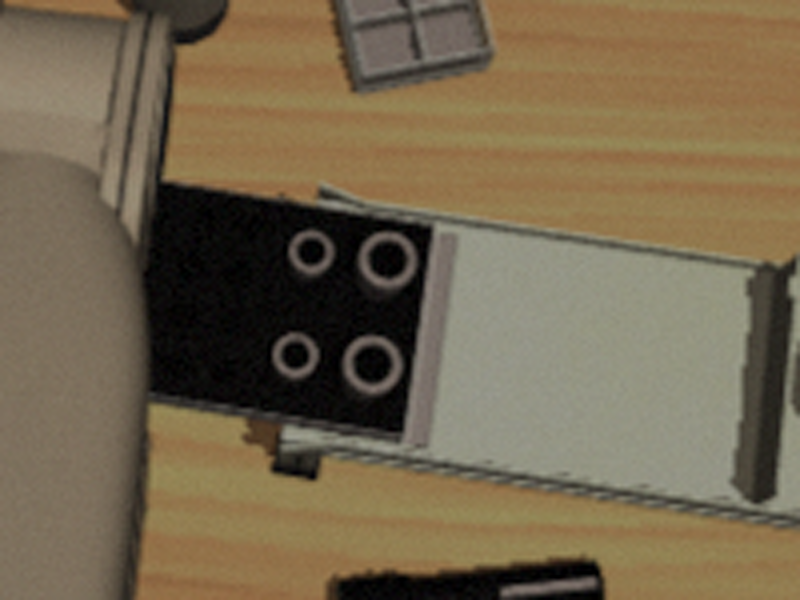

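The picture shows the tray aligned between the rails, nose at about (435,340), divider at about (765,380), sockets in place.

arm_command([
  {"dx": -0.05, "dy": 0, "dz": 0, "spin": 0},
  {"dx": -0.05, "dy": 0, "dz": 0, "spin": 0},
  {"dx": -0.05, "dy": 0, "dz": 0, "spin": 0},
  {"dx": -0.05, "dy": 0, "dz": 0, "spin": 0},
  {"dx": -0.05, "dy": 0, "dz": 0, "spin": 0},
  {"dx": -0.05, "dy": 0, "dz": 0, "spin": 0},
  {"dx": -0.05, "dy": 0, "dz": 0, "spin": 0},
  {"dx": -0.05, "dy": 0, "dz": 0, "spin": 0},
])

```text
time_s: 18.25
position: [0.5114, 0.0013, 0.121]
orientation: [[0.124, 0.992, 0.0], [0.992, -0.124, 0.0], [0.0, 0.0, -1.0]]
wrist_force: [0.1, 1.2, -1.3]
grip_width: 0.0854
gripper_force: 1.0
```

arm_command([
  {"dx": -0.05, "dy": 0, "dz": 0, "spin": 0},
  {"dx": -0.05, "dy": 0, "dz": 0, "spin": 0},
  {"dx": -0.05, "dy": 0, "dz": 0, "spin": 0},
  {"dx": -0.05, "dy": 0, "dz": 0, "spin": 0},
  {"dx": -0.05, "dy": 0, "dz": 0, "spin": 0},
  {"dx": -0.05, "dy": 0, "dz": 0, "spin": 0},
  {"dx": -0.05, "dy": 0, "dz": 0, "spin": 0},
  {"dx": -0.05, "dy": 0, "dz": 0, "spin": 0},
])

```text
time_s: 19.25
position: [0.5064, -0.0385, 0.121]
orientation: [[0.124, 0.992, 0.0], [0.992, -0.124, 0.0], [0.0, 0.0, -1.0]]
wrist_force: [0.4, 3.0, 1.5]
grip_width: 0.0851
gripper_force: 1.6
```

arm_command([
  {"dx": -0.05, "dy": 0, "dz": 0, "spin": 0},
  {"dx": -0.05, "dy": 0, "dz": 0, "spin": 0},
  {"dx": -0.05, "dy": 0, "dz": 0, "spin": 0},
  {"dx": -0.05, "dy": 0, "dz": 0, "spin": 0},
  {"dx": -0.05, "dy": 0, "dz": 0, "spin": 0},
  {"dx": -0.05, "dy": 0, "dz": 0, "spin": 0},
  {"dx": -0.05, "dy": 0, "dz": 0, "spin": 0},
  {"dx": -0.05, "dy": 0, "dz": 0, "spin": 0},
])

```text
time_s: 20.25
position: [0.5014, -0.0782, 0.121]
orientation: [[0.124, 0.992, -0.0], [0.992, -0.124, 0.0], [0.0, -0.0, -1.0]]
wrist_force: [0.3, 3.6, 1.1]
grip_width: 0.0852
gripper_force: 1.7
```

arm_command([
  {"dx": -0.05, "dy": 0, "dz": 0, "spin": 0},
  {"dx": -0.05, "dy": 0, "dz": 0, "spin": 0},
  {"dx": -0.05, "dy": 0, "dz": 0, "spin": 0},
  {"dx": -0.05, "dy": 0, "dz": 0, "spin": 0},
  {"dx": -0.05, "dy": 0, "dz": 0, "spin": 0},
  {"dx": -0.05, "dy": 0, "dz": 0, "spin": 0},
  {"dx": -0.05, "dy": 0, "dz": 0, "spin": 0},
  {"dx": -0.05, "dy": 0, "dz": 0, "spin": 0},
])

```text
time_s: 21.25
position: [0.4964, -0.1179, 0.1209]
orientation: [[0.124, 0.992, -0.0], [0.992, -0.124, 0.0], [0.0, -0.0, -1.0]]
wrist_force: [0.9, 3.9, 1.6]
grip_width: 0.0853
gripper_force: 1.7
```

```bash
python3 - <<'E'
from h import *
f=grab('top','top5.png');s=arm.state();print(s['position'],s['wrist_force'],s['time_s'])
cv2.imwrite('pics/t5c.png',cv2.resize(f['image'][220:345,350:490,::-1],None,fx=4.6,fy=4.6,interpolation=cv2.INTER_CUBIC))
E
```

```text
[ 0.49639756 -0.11844059  0.12093066] [0.83617595 0.97728813 0.38167081] 21.3
```

View pics/t5c.png

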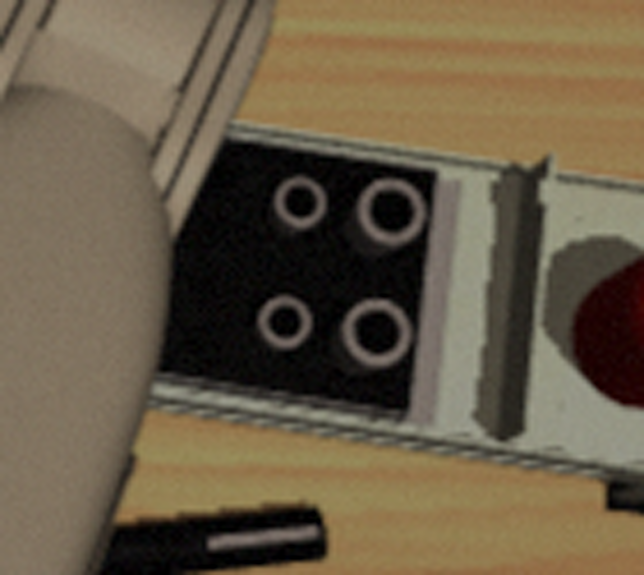

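The picture shows the nose at about (447,300) and the divider foot at about (497,300), so some 25-30 mm remain. The sockets are fine.

arm_command([
  {"dx": -0.04, "dy": 0, "dz": 0, "spin": 0},
  {"dx": -0.04, "dy": 0, "dz": 0, "spin": 0},
  {"dx": -0.04, "dy": 0, "dz": 0, "spin": 0},
  {"dx": -0.03, "dy": 0, "dz": 0, "spin": 0},
  {"dx": -0.02, "dy": 0, "dz": 0, "spin": 0},
  {"dx": -0.01, "dy": 0, "dz": 0, "spin": 0},
  {"dx": -0.01, "dy": 0, "dz": 0, "spin": 0},
])

```text
time_s: 22.18
position: [0.4941, -0.1364, 0.1209]
orientation: [[0.124, 0.992, -0.0], [0.992, -0.124, 0.0], [0.0, -0.0, -1.0]]
wrist_force: [0.2, 3.1, -1.5]
grip_width: 0.0853
gripper_force: 1.4
```

arm_command([
  {"dx": -0.01, "dy": 0, "dz": 0, "spin": 0},
  {"dx": -0.01, "dy": 0, "dz": 0, "spin": 0},
  {"dx": -0.01, "dy": 0, "dz": 0, "spin": 0},
])

```text
time_s: 22.55
position: [0.4937, -0.1394, 0.1209]
orientation: [[0.124, 0.992, -0.0], [0.992, -0.124, 0.0], [0.0, -0.0, -1.0]]
wrist_force: [-0.0, 3.5, -1.1]
grip_width: 0.0856
gripper_force: 1.3
```

arm_command([
  {"dx": -0.01, "dy": 0, "dz": 0, "spin": 0},
  {"dx": -0.01, "dy": 0, "dz": 0, "spin": 0},
  {"dx": -0.01, "dy": 0, "dz": 0, "spin": 0},
])

```text
time_s: 22.92
position: [0.4933, -0.1424, 0.1209]
orientation: [[0.124, 0.992, -0.0], [0.992, -0.124, 0.0], [-0.0, -0.0, -1.0]]
wrist_force: [0.4, 2.2, -2.1]
grip_width: 0.0854
gripper_force: 1.2
```

arm_command([
  {"dx": -0.01, "dy": 0, "dz": 0, "spin": 0},
  {"dx": -0.007, "dy": 0, "dz": 0, "spin": 0},
])

```text
time_s: 23.18
position: [0.4931, -0.1441, 0.1209]
orientation: [[0.124, 0.992, -0.0], [0.992, -0.124, -0.0], [-0.0, -0.0, -1.0]]
wrist_force: [0.6, 2.7, -0.7]
grip_width: 0.0856
gripper_force: 1.2
```

arm_command([
  {"dx": -0.008, "dy": 0, "dz": 0, "spin": 0},
  {"dx": -0.007, "dy": 0, "dz": 0, "spin": 0},
])

```text
time_s: 23.42
position: [0.493, -0.1456, 0.121]
orientation: [[0.124, 0.992, 0.0], [0.992, -0.124, 0.0], [0.0, 0.0, -1.0]]
wrist_force: [1.3, 3.2, -0.7]
grip_width: 0.0851
gripper_force: 1.2
```

arm_command([
  {"dx": -0.007, "dy": 0, "dz": 0, "spin": 0},
  {"dx": -0.005, "dy": 0, "dz": 0, "spin": 0},
])

```text
time_s: 23.68
position: [0.4928, -0.1467, 0.121]
orientation: [[0.124, 0.992, 0.0], [0.992, -0.124, 0.0], [0.0, 0.0, -1.0]]
wrist_force: [0.2, 1.9, -1.5]
grip_width: 0.0856
gripper_force: 1.2
```

arm_command([
  {"dx": -0.007, "dy": 0, "dz": 0, "spin": 0},
  {"dx": -0.005, "dy": 0, "dz": 0, "spin": 0},
])

```text
time_s: 23.92
position: [0.4927, -0.1479, 0.121]
orientation: [[0.124, 0.992, -0.0], [0.992, -0.124, 0.0], [-0.0, -0.0, -1.0]]
wrist_force: [0.3, 2.2, -1.0]
grip_width: 0.0852
gripper_force: 1.2
```

arm_command([
  {"dx": -0.007, "dy": 0, "dz": 0, "spin": 0},
  {"dx": -0.005, "dy": 0, "dz": 0, "spin": 0},
])

```text
time_s: 24.18
position: [0.4925, -0.1491, 0.121]
orientation: [[0.124, 0.992, 0.0], [0.992, -0.124, -0.0], [-0.0, 0.0, -1.0]]
wrist_force: [1.0, 2.5, -1.2]
grip_width: 0.0855
gripper_force: 1.2
```

arm_command([
  {"dx": -0.007, "dy": 0, "dz": 0, "spin": 0},
  {"dx": -0.005, "dy": 0, "dz": 0, "spin": 0},
])

```text
time_s: 24.42
position: [0.4923, -0.15, 0.121]
orientation: [[0.124, 0.992, 0.0], [0.992, -0.124, 0.001], [0.001, -0.0, -1.0]]
wrist_force: [0.6, 5.6, -0.3]
grip_width: 0.0852
gripper_force: 3.0
```

```bash
python3 - <<'E'
from h import *
f=grab('top','top6.png');g=grab('scene','scene6.png');s=arm.state();print(s['position'],s['wrist_force'],s['time_s'])
d=np.array([-.1045,-.9945])
a=cv2.resize(f['image'][225:345,400:500,::-1],None,fx=4,fy=4,interpolation=cv2.INTER_CUBIC)
b=cv2.resize(g['image'][110:230,200:300,::-1],None,fx=4,fy=4,interpolation=cv2.INTER_CUBIC)
cv2.imwrite('pics/t6c.png',np.hstack([a,b]))
for nm,F in (('top',f),('scene',g)):
  X=cloud(F)
  for q in masks_of(nm,'divider_face')[:1]:
    P=X[q['pixels']];P=P[(P[:,2]>.13)&(P[:,2]<.19)&(P[:,1]<-.25)];print(nm,len(P),np.percentile(P[:,:2]@d,[10,50,90]))
E
```

```text
[ 0.49235506 -0.14993256  0.12095389] [ 0.33844055  4.87406305 -0.17909485] 24.525
top 369 [0.30713001 0.30842249 0.30999525]
scene 692 [0.30847118 0.31063331 0.3129775 ]
```

View pics/t6c.png

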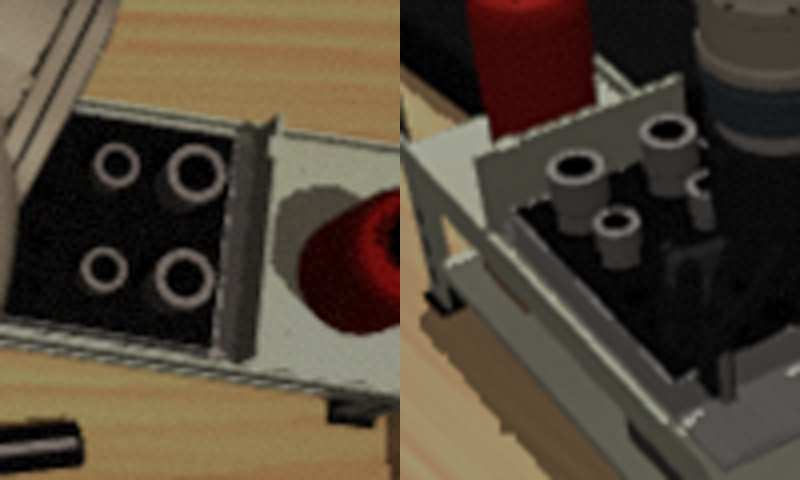

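The picture shows the nose against the divider at about (225,240), the divider unmoved and the sockets seated. The steady 5 N confirms contact, so I'll back off.

arm_command([
  {"dx": 0.02, "dy": 0, "dz": 0, "spin": 0},
  {"dx": 0.05, "dy": 0, "dz": 0, "spin": 0},
  {"dx": 0.1, "dy": 0, "dz": 0, "spin": 0},
  {"dx": 0.05, "dy": 0, "dz": -0.1, "spin": 0},
  {"dx": 0, "dy": 0, "dz": -0.3, "spin": 0},
  {"dx": 0, "dy": 0, "dz": -0.3, "spin": 0},
  {"dx": 0, "dy": 0, "dz": 0, "spin": 0},
  {"dx": 0, "dy": 0, "dz": 0, "spin": 0},
  {"dx": 0, "dy": 0, "dz": 0, "spin": 0},
])

```text
time_s: 25.75
position: [0.4947, -0.1282, 0.1902]
orientation: [[0.124, 0.992, -0.001], [0.992, -0.124, 0.001], [0.0, -0.001, -1.0]]
wrist_force: [-0.3, 1.0, -0.2]
grip_width: 0.0854
gripper_force: 0.0
```

```bash
python3 - <<'E'
from h import *
s=arm.state();print(s['position'],s['wrist_force'],s['time_s'])
a=cv2.imread('pics/top6.png').astype(int);b=grab('top','top7.png')['image'][:,:,::-1].astype(int)
r=slice(240,335),slice(425,470)
A=cv2.GaussianBlur(a[r].mean(-1).astype(np.float32),(5,5),0);B=cv2.GaussianBlur(b[r].mean(-1).astype(np.float32),(5,5),0)
print('shift px',cv2.phaseCorrelate(A,B))
print(arm.hand_in())
E
```

```text
[ 0.49470912 -0.12818114  0.19017698] [-0.26182238  0.97347286 -0.17018686] 25.75
shift px ((0.4019513298805819, 0.033058004314739264), 0.9653140332963731)
the job is handed in; nothing more can be done
None
```

I handed the job in at about 26 s: in the last pictures the tray lies on the right board with its nose against the unmoved divider and all sockets in their wells, the highest measured force was about 16 N, and the judge returned no verdict.

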